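Strip the mounting stud and sort its hardware into the parts trays

TASK

Strip the stud on the grey stand: take off the brass wing nut, then the silver spacer, then the green bracket, putting each in its tray before the next comes off. Sort these and the two loose parts on the bench by kind: both nuts (brass wing nut, black knob nut) in the red tray, both spacers (silver, orange) in the blue tray and the bracket in the yellow tray, each set down rather than dropped, upright and flat on the tray floor beside whatever is already there. Leave the blue and white spray can standing where it is.

Things in the scene. Friction and masses are not known exactly. Their poses are not given: they have to be found in the camera images.
- wing_nut_mid (a point): Brass wing nut, on top of the stack on the stud; already unscrewed, it lifts straight off. Hub 25 mm across, 14 high, hole 13 mm; two upright wings 8 mm thick, 50 mm from tip to tip, from 5 to 30 mm above its underside; grip over the wing tips. Point: on its axis, 15 mm above its underside (at the start 91 mm above the bench). y axis: wing tip to wing tip; z up. 60 g.
- silver_spacer_mid (a point): Silver spacer, a plain thick ring 38 mm across, 26 mm high, hole 13 mm; at the start on the stud, under the wing nut and on the bracket. Point: its centre, 13 mm above its underside (at the start 63 mm above the bench). z along its axis. About 60 g.
- bracket_mid (a point): Green bracket, upside-down U channel 80 mm long (x), 40 wide (y), 17 high; top web 5 mm thick with a 13 mm hole at its middle, side flanges 3 mm. At the start lowest on the stud: web on the stand's column, flanges hanging free 23 mm above the base. Point: on the hole's axis, 8.5 mm above the flanges' lower edge (at the start 41.5 above the bench). Grip across the width; goes in the tray hole up. 110 g.
- knob_nut_mid (a point): Loose black plastic knob nut standing on the bench: round, 36 mm across and 24 mm high, with a steel insert visible in its middle. Point: its centre, 12 mm above its underside. z along its axis. About 50 g.
- orange_spacer_mid (a point): Loose orange spacer standing on the bench: same shape as the silver one, 38 mm across, 26 mm high, 13 mm hole. Point: its centre, 13 mm above its underside. z along its axis. About 60 g.
- red_tray: Red tray, open-topped, 130 (x) x 150 (y) x 15 mm high, walls and floor 4 mm, fixed to the bench. Origin: centre of its underside, on the bench top; inner floor 4 mm above it; x and y along its sides, z up. Three like trays, differing only in colour, stand in a row along the far side of the work in any order, each turned up to 9 degrees. For both nuts.
- blue_tray: Blue tray, open-topped, 130 (x) x 150 (y) x 15 mm high, walls and floor 4 mm, fixed to the bench. Origin: centre of its underside, on the bench top; inner floor 4 mm above it; x and y along its sides, z up. Three like trays, differing only in colour, stand in a row along the far side of the work in any order, each turned up to 9 degrees. For both spacers.
- yellow_tray: Yellow tray, open-topped, 130 (x) x 150 (y) x 15 mm high, walls and floor 4 mm, fixed to the bench. Origin: centre of its underside, on the bench top; inner floor 4 mm above it; x and y along its sides, z up. Three like trays, differing only in colour, stand in a row along the far side of the work in any order, each turned up to 9 degrees. For the bracket.
- stand: Grey stand fixed to the bench: base 90 x 90 x 10 mm, a dark column 24 mm across from there up to 45 mm above the bench, then an upright plain steel stud 8 mm across up to 96 mm above the bench. Parts slide freely on the stud (2.5 mm play all round). Origin: on the stud's axis at the bench top; z up. It changes places with the two loose parts from start to start.
- spray_can: Blue and white spray can, 66 mm across, 170 mm high, standing on the bench to one side of the work. Origin: centre of its underside. To be left alone.
There are look-alikes about, which are no part of the job. Leave any pink or purple look-alike of the part that bears knob_nut_mid alone.

How it is judged:
On the way, in this order (a step that is already met when the one before it is completed fails the run):
1. the wing nut lies released in the red tray while the spacer and bracket are still on the stud (x of wing_nut_mid in the frame of red_tray between -0.052 and 0.052 m and y of wing_nut_mid in the frame of red_tray between -0.062 and 0.062 m and z of wing_nut_mid in the frame of red_tray between 0.014 and 0.024 m and angle between wing_nut_mid's own z axis and vertical below 0.2 rad and linear speed of wing_nut below 0.02 m/s and contact force between the fingers and wing_nut below 0.05 N and distance of each of silver_spacer_mid, bracket_mid from where it was at the start of the episode below 0.012 m), for 0.2 s.
2. the silver spacer lies released in the blue tray while the bracket is still on the stud (x of silver_spacer_mid in the frame of blue_tray between -0.052 and 0.052 m and y of silver_spacer_mid in the frame of blue_tray between -0.062 and 0.062 m and z of silver_spacer_mid in the frame of blue_tray between 0.012 and 0.022 m and angle between silver_spacer_mid's own z axis and vertical below 0.2 rad and linear speed of silver_spacer below 0.02 m/s and contact force between the fingers and silver_spacer below 0.05 N and distance of bracket_mid from where it was at the start of the episode below 0.012 m), for 0.2 s.
3. the bracket lies released in the yellow tray (x of bracket_mid in the frame of yellow_tray between -0.052 and 0.052 m and y of bracket_mid in the frame of yellow_tray between -0.062 and 0.062 m and z of bracket_mid in the frame of yellow_tray between 0.0075 and 0.0175 m and angle between bracket_mid's own z axis and vertical below 0.2 rad and linear speed of bracket below 0.02 m/s and contact force between the fingers and bracket below 0.05 N), for 0.2 s.
At the end, for the whole second after the job is handed in: Both nuts in the red tray, both spacers in the blue, bracket in the yellow: each centre within 52 mm (tray x) and 62 mm (tray y) of the tray's centre and within 5 mm of its height when standing on the tray floor, axis within 0.2 rad of vertical; all released and at rest (all of step 3 and x of wing_nut_mid in the frame of red_tray between -0.052 and 0.052 m and y of wing_nut_mid in the frame of red_tray between -0.062 and 0.062 m and z of wing_nut_mid in the frame of red_tray between 0.014 and 0.024 m and angle between each of wing_nut_mid, knob_nut_mid, silver_spacer_mid, orange_spacer_mid's own z axis and vertical below 0.2 rad and linear speed of each of wing_nut, knob_nut, silver_spacer, orange_spacer below 0.02 m/s and contact force between the fingers and wing_nut below 0.05 N and x of knob_nut_mid in the frame of red_tray between -0.052 and 0.052 m and y of knob_nut_mid in the frame of red_tray between -0.062 and 0.062 m and z of knob_nut_mid in the frame of red_tray between 0.011 and 0.021 m and contact force between the fingers and knob_nut below 0.05 N and x of silver_spacer_mid in the frame of blue_tray between -0.052 and 0.052 m and y of silver_spacer_mid in the frame of blue_tray between -0.062 and 0.062 m and z of silver_spacer_mid in the frame of blue_tray between 0.012 and 0.022 m and contact force between the fingers and silver_spacer below 0.05 N and x of orange_spacer_mid in the frame of blue_tray between -0.052 and 0.052 m and y of orange_spacer_mid in the frame of blue_tray between -0.062 and 0.062 m and z of orange_spacer_mid in the frame of blue_tray between 0.012 and 0.022 m and contact force between the fingers and orange_spacer below 0.05 N); the robot touches nothing.
It fails at once if a part is dropped or thrown (moves faster than 0.9 m/s, as after a fall of 4 cm, with no finger on it) ((linear speed of wing_nut above 0.9 m/s and contact force between the fingers and wing_nut below 0.01 N) or (linear speed of knob_nut above 0.9 m/s and contact force between the fingers and knob_nut below 0.01 N) or (linear speed of silver_spacer above 0.9 m/s and contact force between the fingers and silver_spacer below 0.01 N) or (linear speed of orange_spacer above 0.9 m/s and contact force between the fingers and orange_spacer below 0.01 N) or (linear speed of bracket above 0.9 m/s and contact force between the fingers and bracket below 0.01 N)).
It fails at once if the spray can is shifted more than 3 cm or knocked over (distance of spray_can from where it was at the start of the episode above 0.03 m or angle between spray_can's own z axis and vertical above 0.5 rad).
It also fails if it takes over 136 s, if anything falls off the work surface, if the arm or the gripper's body presses on something with over 40 N, if the wrist force passes 120 N, or if a joint passes its speed limit or range.

ROBOT

A 6-joint arm with a two-finger parallel gripper is mounted at the origin on the work surface. World frame = base frame: x ahead of the robot, y to its left, z up, the work surface at z = 0. Lengths are in m, angles in rad, forces in N, time in s.
With the tool pointing down it reaches from about 0.275 to 0.875 m from the base axis. Payload 12.5 kg.
Tool frame: the origin (TCP) lies on the centre line of the jaws, within the pads' length; the fingertips stand 25 mm ahead of it and the grasp point (between the pads) lies 6 mm ahead of it; z points along the fingers, y is the line along which they close (so a half turn about z gives the same grasp; the last joint's range is limited). The gripper opens to 85 mm and grips with 20 to 120 N. Pads are 22 mm wide; open, the fingers measure 114 mm over their backs; the gripper's body (76 mm by 85 mm) begins 54 mm behind the grasp point. The pads swing forward as they close: fully open they stand 13 mm farther back than shut.
Start: joints at [-1.35, 0.351, 1.652, -0, 1.139, -0.085], TCP at [0.166, -0.524, 0.256] pointing down, gripper open.
Joint ranges: [-2.75, 2.75], [-0.79, 2.1], [0.01, 2.65], [-1.57, 4.71], [0.07, 3.14], [-2.87, 2.87]. Speed limits (rad/s): [2.22, 2.22, 2.79, 3.14, 3.14, 3.14].

INTERFACE

Orientations are given as a unit quaternion [x, y, z, w].
In Python, from workcell import robot gives the robot as it stands. The module is installed in compiled form; this text tells all that it offers.
- The arm moves only by the tool carry_out, never from a script. Its argument "plan" is a list of rows, each a list of 3 entries, a list of its own where there are three numbers: the closure, from 0 (fully open) to 1 (shut), then the shift along the tool's x, y, z in mm, then the turn about the tool's z in rad. In form: [[gripper, [x, y, z], spin], ...]. A call has exactly 8 rows; each row is the pose to reach, as a shift and turn from the pose commanded when the call began, along the tool's axes at that moment; what a row does not reach only later rows make up. A row lasts 1/10 s, in which the tool goes at most 50 mm and 8.59 degrees, less where a joint would pass 70% of its speed; a pose out of reach is approached as far as the arm can. A call with a gripper value outside its range is refused whole. The fingers move at their own pace and stop on an object; "squeeze" is the grip in N (left out, the last holds). Time passes only in rows, so rows that repeat a pose let the fingers close, or fill a call up. It gives the time, the measured TCP pose, the force, the opening and the grip force at its end, in the units of the state.
- robot.get_state(): the state, without advancing time (a new reading comes with each control period).
- robot.capture(name): name is "scene" or "side" or "wrist"; returns the picture (400x640x3 uint8, red, green, blue); there is no depth.
- robot.get_calibration(name): a dict with "camera_matrix" (3x3 intrinsics, pixels), "R" (3x3) and "t" (3): a world point X has camera coordinates R X + t; the wrist camera has in their place "tool_from_camera" (4x4, takes a point from camera to tool coordinates, whose origin is the TCP and whose axes are the flange's). Camera axes: x right, y down, z forward; pixel columns grow to the right and rows downward; lengths in m; the calibration is good to about 2 mm. The wrist camera is an equidistant fisheye: a pixel r from the principal point sees the ray r / f radians off the axis. A picture is of the moment at which its call begins: read the wrist's pose just before it. get_calibration takes no time and is no camera call.
- robot.job_done(): hands the job in; it is judged then, once.
The state is a dict: "time": time; "joint_pos": joint angles; "qvel": joint speeds; "tau": joint torques, N m; "position": TCP position; "tool_rot": TCP orientation; "force": force on the tool from outside, world axes, zero at the start; "torque": the same for the moment, N m; "finger_gap": finger opening in m; "grip_force": force on a finger pad.
Only numpy, scipy, OpenCV 4.12 (cv2) and the standard library are available. Lean on these libraries where they do the work, as an engineer would, in place of code of your own. Each camera call takes 0.05 s, during which the arm holds its last target. There are 200 camera calls.

## Working session

There is one attempt and no reset: what is moved stays moved. The work goes in short steps, Python scripts to look and compute and a tool call to move; the robot and the scene stay as the last step left them, time stands still between calls to the robot, and variables do not carry over. Pictures are saved under pics/ and viewed, at most 19 in all, crops included, and the job is handed in when it is done.

Besides the shell and the picture viewer there is one more tool, called after "Emit:" as name(argument=value, ...) on one line, values as JSON. carry_out: Moves the arm, as the interface text tells. Its arguments: {"type":"object","properties":{"plan":{"type":"array","items":{"type":"array"}},"squeeze":{"type":"number"}},"required":["plan"]}

```bash
mkdir -p pics; python3 - <<'E'
from workcell import robot
import cv2,numpy as np
s=robot.get_state();print(s['time'],s['position'],s['tool_rot'],s['finger_gap'])
for n in("scene","side","wrist"):
    im=robot.capture(n);cv2.imwrite(f"pics/{n}0.png",im[:,:,::-1])
    c=robot.get_calibration(n);print(n,{k:np.round(v,4).tolist() for k,v in c.items()})
E
```

```text
0.0 [ 0.16554495 -0.52417946  0.25575932] [ 9.88328932e-01  1.52333740e-01 -5.19764639e-05 -5.91738259e-04] 0.08543766502223403
scene {'camera_matrix': [[374.9287, 0.0, 317.1478], [0.0, 374.9287, 201.1064], [0.0, 0.0, 1.0]], 'R': [[-0.8396, 0.5429, -0.0177], [0.4409, 0.6621, -0.6059], [-0.3173, -0.5165, -0.7953]], 't': [0.4375, -0.1956, 1.183]}
side {'camera_matrix': [[406.4753, 0.0, 317.0927], [0.0, 406.4753, 197.9174], [0.0, 0.0, 1.0]], 'R': [[-0.6984, -0.7156, 0.0157], [-0.4082, 0.3802, -0.8299], [0.5879, -0.586, -0.5576]], 't': [0.3523, 0.2865, 0.7557]}
wrist {'camera_matrix': [[309.7069, 0.0, 324.1253], [0.0, 309.7069, 198.3681], [0.0, 0.0, 1.0]], 'tool_from_camera': [[0.0006, -0.9608, -0.2774, 0.0708], [1.0, 0.0007, -0.0001, -0.0002], [0.0003, -0.2774, 0.9608, -0.117], [0.0, 0.0, 0.0, 1.0]]}
```

View pics/scene0.png

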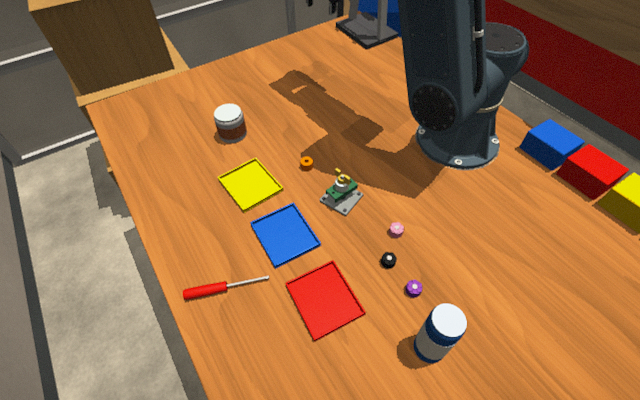

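View pics/side0.png

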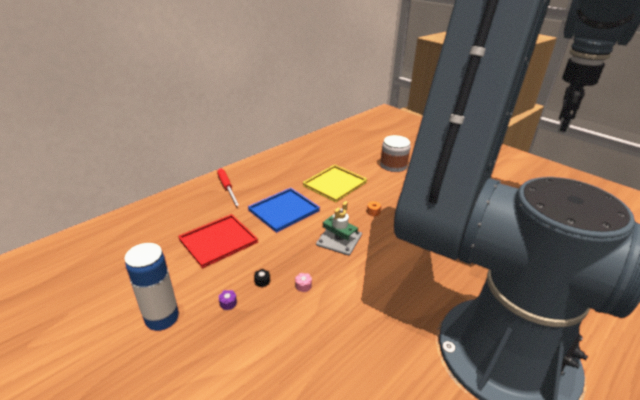

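View pics/wrist0.png

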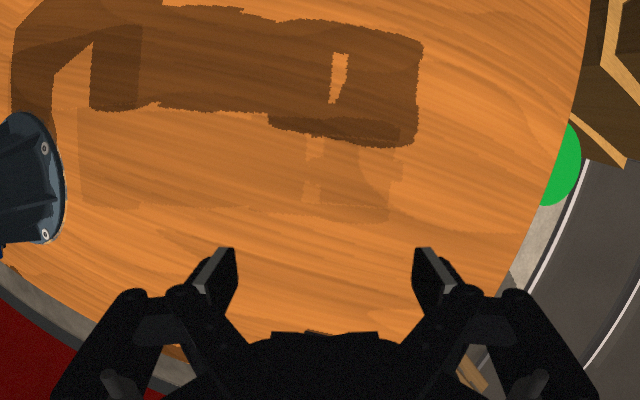

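The scene view shows yellow, blue and red trays at about (250,184), (285,235) and (325,300). The stack is at (342,190), the orange spacer at (306,162), the black knob at (388,260) and the can at (440,333). The side view agrees, and the wrist view shows only bare bench. Next I measure.

```bash
cat > h.py <<'E'
from workcell import robot
import cv2,numpy as np
from scipy.spatial.transform import Rotation as Ro
def rays(n,px,st=None):
    c=robot.get_calibration(n);K=np.array(c["camera_matrix"]);px=np.atleast_2d(np.array(px,float))
    d=np.c_[(px[:,0]-K[0,2])/K[0,0],(px[:,1]-K[1,2])/K[1,1]]
    if n!="wrist":
        R=np.array(c["R"]);return -R.T@np.array(c["t"]),np.c_[d,np.ones(len(d))]@R
    th=np.linalg.norm(d,axis=1,keepdims=True)
    v=np.c_[d/np.maximum(th,1e-9)*np.sin(th),np.cos(th)]
    T=np.array(c["tool_from_camera"]);R=Ro.from_quat(st["tool_rot"]).as_matrix()
    return np.array(st["position"])+R@T[:3,3],v@(R@T[:3,:3]).T
def plane(n,px,z,st=None):
    o,d=rays(n,px,st);return (o+d*((z-o[2])/d[:,2])[:,None])[:,:2]
def mask(im,lo,hi):
    h=cv2.cvtColor(im,cv2.COLOR_RGB2HSV)
    return cv2.inRange(h,np.array(lo),np.array(hi))
def blobs(m,amin=20):
    n,l,s,c=cv2.connectedComponentsWithStats(m)
    return [(s[i,4],np.round(c[i],1),l==i,s[i,:4]) for i in np.argsort(-s[:,4]) if i>0 and s[i,4]>=amin]
def snap(n,name=None):
    st=robot.get_state();im=robot.capture(n)
    if name: cv2.imwrite(f"pics/{name}.png",im[:,:,::-1])
    return st,im
COL=dict(red=((0,180,60),(6,255,255)),blue=((105,160,60),(120,255,255)),yellow=((26,180,80),(34,255,255)))
def tray(n,im,col,z=.015,st=None):
    b=blobs(mask(im,*COL[col]),200);out=[]
    for a,c,m,bb in b[:3]:
        ct=max(cv2.findContours(m.astype('uint8'),0,2)[0],key=cv2.contourArea)[:,0]
        w=plane(n,ct,z,st);r=cv2.minAreaRect((w*1000).astype(np.float32));out.append((a,c.tolist(),np.round(r[0],1),np.round(r[1],1),round(r[2],1)))
    return out
E
python3 - <<'E'
from h import *
for n in("scene","side"):
    im=cv2.imread(f"pics/{n}0.png")[:,:,::-1].copy()
    for c in COL:
        for o in tray(n,im,c): print(n,c,o)
    for nm,lo,hi in(("orange",(8,230,180),(16,255,255)),("black",(0,0,0),(179,255,45)),("green",(70,80,30),(90,255,255)),("brass",(20,120,80),(27,255,255))):
        for a,c,m,bb in blobs(mask(im,lo,hi),8)[:6]: print(n,nm,a,c,bb,np.round(plane(n,c,.02),3))
im=cv2.imread("pics/scene0.png");a=cv2.resize(im[140:300,290:450],(480,480),interpolation=2)
im=cv2.imread("pics/side0.png");b=cv2.resize(im[180:300,260:380],(480,480),interpolation=2)[:, :320]
cv2.imwrite("pics/c0.png",np.hstack([a,b]))
E
```

```text
scene red (np.int32(7209), [576.2, 67.6], array([-633.4, -123.3]), array([379.7, 885. ]), 0.0)
scene red (np.int32(3584), [324.3, 299.6], array([641.2, 215. ]), array([152.3, 130.7]), 84.7)
scene red (np.int32(2000), [592.0, 170.1], array([-209.5,  314.3]), array([189.4, 134.8]), 0.7)
scene blue (np.int32(2512), [284.7, 234.7], array([629.8,  13.7]), array([153.7, 129.4]), 86.9)
scene blue (np.int32(1818), [550.6, 143.5], array([-210.3,  179.6]), array([184.9, 143.8]), 0.1)
scene blue (np.int32(348), [393.3, 15.6], array([-317.6, -691.4]), array([305.4,  52.9]), 52.0)
scene yellow (np.int32(1748), [249.4, 183.7], array([ 628.2, -191.7]), array([130.4, 151. ]), 3.8)
scene yellow (np.int32(492), [630.1, 187.8], array([-239.9,  402.9]), array([121.7,  60.7]), 29.9)
scene black 8978 [442.7  75.5] [398   0 129 159] [[-0.181 -0.251]]
scene black 517 [477.   64.5] [470  37  13  60] [[-0.334 -0.229]]
scene black 322 [475.5  14.3] [469   0  13  33] [[-0.613 -0.495]]
scene black 207 [364.3  37.9] [336  23  62  26] [[-0.104 -0.615]]
scene black 145 [337.1   6.4] [329   0  14  17] [[-0.165 -0.89
[... 534 characters left out ...]
rray([617.9,  16.8]), array([147. , 128.8]), 87.1)
side black 2689 [603.6  19.4] [565   0  75  44] [[ 0.875 -3.79 ]]
side black 1709 [471.5 260.5] [395 222 130  79] [[ 0.161 -0.159]]
side black 1270 [576.7  87. ] [560  59  44  72] [[ 0.418 -1.677]]
side black 1251 [482.7 316.1] [453 283  63  66] [[ 0.066 -0.027]]
side black 853 [600.3 302.8] [569 285  65  32] [[-0.085 -0.235]]
side black 731 [442.3 163.1] [428 123  32  82] [[ 0.455 -0.518]]
side brass 519 [333.3 181.5] [303 165  64  37] [[ 0.617 -0.176]]
side brass 16 [342.5 212.6] [339 210   7   5] [[ 0.491 -0.08 ]]
side brass 10 [344.7 202.5] [343 201   4   4] [[ 0.519 -0.12 ]]
side brass 8 [337.  209.2] [336 208   3   4] [[ 0.511 -0.081]]
```

View pics/c0.png

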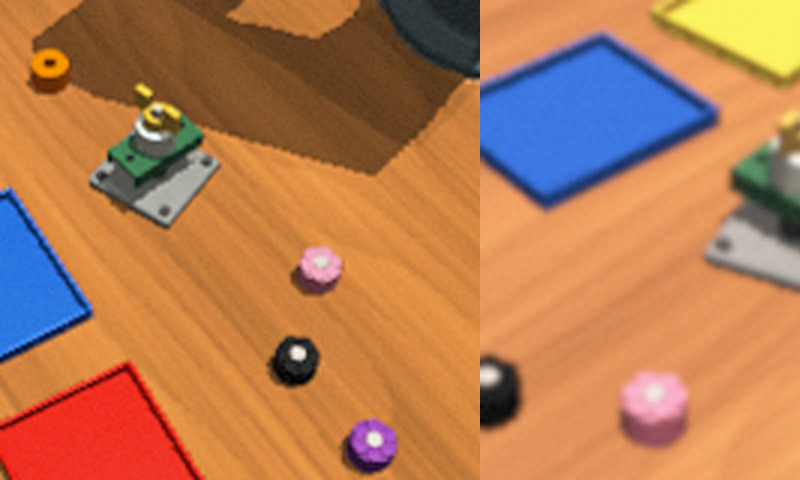

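```bash
cat >> h.py <<'E'
def yaw(st): 
    x=Ro.from_quat(st["tool_rot"]).as_matrix()[:,0];return np.arctan2(x[1],x[0])
def goto(xyz,yw=None,st=None):
    """shift (mm, tool axes) and spin to bring the TCP to xyz with tool x at world yaw yw (mod pi)"""
    st=st or robot.get_state();R=Ro.from_quat(st["tool_rot"]).as_matrix()
    s=R.T@(np.array(xyz)-st["position"])*1000
    sp=0 if yw is None else -((yw-yaw(st)+np.pi/2)%np.pi-np.pi/2)
    print("shift",np.round(s,1),"spin",round(sp,3),"yaw",round(yaw(st),3),"j6",round(st["joint_pos"][5],2),"at",np.round(st["position"],4),"t",round(st["time"],1))
E
python3 - <<'E'
from h import *
P=lambda x,y:(290+x/3-.33,140+y/3-.33)
for nm,p,z in(("hub",P(156,112),.09),("tip1",P(143,90),.106),("tip2",P(173,118),.106),("silver",P(155,125),.07),("orange",P(50,68),.026),("knob",P(297,356),.024),("b1",P(120,172),.05),("b2",P(200,120),.05),("base L",P(90,182),.01),("base bot",P(168,226),.01),("base R",P(219,162),.01)):
    print(nm,np.round(plane("scene",p,z),3))
goto((.43,-.04,.30),0)
E
```

```text
hub [[ 0.438 -0.008]]
tip1 [[ 0.441 -0.024]]
tip2 [[0.438 0.016]]
silver [[ 0.437 -0.01 ]]
orange [[ 0.457 -0.157]]
knob [[0.458 0.221]]
b1 [[0.483 0.003]]
b2 [[ 0.389 -0.006]]
base L [[ 0.495 -0.028]]
base bot [[0.464 0.052]]
base R [[0.382 0.019]]
shift [ 398.  -382.2  -43.7] spin 0.306 yaw 0.306 j6 -0.08 at [ 0.1656 -0.5243  0.2559] t 0.1
```

Emit:
carry_out(plan=[[0, [50, -50, 0], 0.1], [0, [100, -100, 0], 0.2], [0, [150, -150, 0], 0.306], [0, [190, -190, 0], 0.306], [0, [225, -225, 0], 0.306], [0, [260, -260, 0], 0.306], [0, [295, -295, 0], 0.306], [0, [330, -330, 0], 0.306]], squeeze=30)

```text
time: 0.95
position: [0.3506, -0.1677, 0.2564]
tool_rot: [1.0, -0.0, 0.0, 0.0]
force: [1.5, -0.3, -0.3]
finger_gap: 0.0854
grip_force: 0.0
```

```bash
python3 - <<'E'
from h import *
goto((.438,-.006,.25),0)
E
```

```text
shift [  87.3 -161.7    6.4] spin -0.001 yaw -0.001 j6 1.01 at [ 0.3506 -0.1677  0.2564] t 0.9
```

Emit:
carry_out(plan=[[0, [20, -35, 5], 0], [0, [40, -70, 6], 0], [0, [57, -104, 6], 0], [0, [57, -104, 6], 0], [0, [57, -104, 6], 0], [0, [57, -104, 6], 0], [0, [57, -104, 6], 0], [0, [57, -104, 6], 0]])

```text
time: 1.75
position: [0.4069, -0.0663, 0.2503]
tool_rot: [1.0, -0.001, 0.0, -0.0]
force: [-0.2, -0.5, 0.6]
finger_gap: 0.0855
grip_force: 0.0
```

```bash
python3 - <<'E'
from h import *
st,im=snap("wrist","w1")
goto((.438,-.006,.25),0,st)
E
```

```text
shift [ 31.  -60.4   0.3] spin -0.002 yaw -0.002 j6 1.3 at [ 0.4069 -0.0663  0.2503] t 1.8
```

View pics/w1.png

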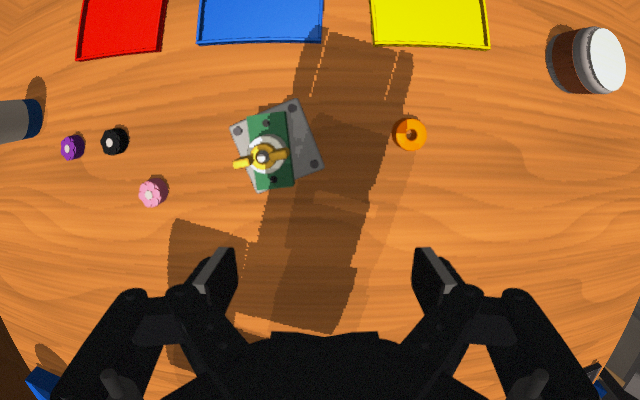

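The wrist view shows the stud tip at about (262,157), with wings from (236,163) to (286,152). The bracket's long axis runs nearly up the image. The orange spacer is at (410,134), the knob at (114,142), and the trays are along the top edge.

```bash
python3 - <<'E'
from h import *
st=robot.get_state();im=cv2.imread("pics/w1.png")[:,:,::-1].copy()
st["position"]=np.array([.4069,-.0663,.2503])
print("stud",plane("wrist",(262,157),.096,st))
roi=np.zeros(im.shape[:2],'uint8');roi[90:200,225:335]=255
b=mask(im,(18,150,70),(32,255,255))&roi
for a,c,m,bb in blobs(b,10)[:3]:
    ys,xs=np.nonzero(m);w=plane("wrist",np.c_[xs,ys],.1,st);r=cv2.minAreaRect((w*1000).astype('float32'));print("brass",a,c,bb,r)
g=mask(im,(60,80,20),(95,255,255))&roi
pts=np.argwhere(g)[:,::-1];w=plane("wrist",pts,.05,st);print("green",len(pts),cv2.minAreaRect((w*1000).astype('float32')))
for nm,z,lo,hi,R in(("orange",.026,(8,200,150),(20,255,255),(110,155,390,430)),("knob",.022,(0,0,0),(179,255,50),(120,160,98,132))):
    roi=np.zeros(im.shape[:2],'uint8');roi[R[0]:R[1],R[2]:R[3]]=255
    for a,c,m,bb in blobs(mask(im,lo,hi)&roi,30)[:2]: print(nm,a,c,bb,plane("wrist",c,z,st),"bench",plane("wrist",c,z/2,st))
for c in COL: print(c,[o[2:] for o in tray("wrist",im,c,.015,st)][:1])
E
```

```text
stud [[ 0.43783173 -0.01043104]]
brass 691 [261.1 156.9] [232 143  57  26] ((439.7262268066406, -8.886026382446289), (51.25691604614258, 22.331851959228516), 89.04731750488281)
green 1524 ((437.3711242675781, -9.925640106201172), (79.1181640625, 40.676544189453125), 5.853822231292725)
orange 681 [411.6 134.5] [396 118  31  34] [[ 0.45384812 -0.16453688]] bench [[ 0.45294362 -0.16828479]]
knob 511 [115.2 140.7] [101 128  28  27] [[0.45684218 0.2080493 ]] bench [[0.45618107 0.21678279]]
red [(array([618.6, 209. ]), array([158.2,  95.3]), 84.1)]
blue [(array([590.1,  10.9]), array([148.4,  59.2]), 86.8)]
yellow [(array([ 594.9, -193.9]), array([ 66. , 150.4]), 4.4)]
```

Emit:
carry_out(plan=[[0, [15, -28, 0], 0], [0, [31, -57, 0], 0], [0, [31, -57, 40], 0], [0, [31, -57, 80], 0], [0, [31, -57, 95], 0], [0, [31, -57, 95], 0], [0, [31, -57, 95], 0], [0, [31, -57, 95], 0]])

```text
time: 2.6
position: [0.4389, -0.0089, 0.1565]
tool_rot: [1.0, -0.0, 0.001, 0.0]
force: [-0.5, -0.1, -0.0]
finger_gap: 0.0856
grip_force: 0.0
```

```bash
python3 - <<'E'
from h import *
st,im=snap("wrist","w2");print(st["time"])
b=mask(im,(18,150,70),(32,255,255))
for a,c,m,bb in blobs(b,60)[:3]:
    ys,xs=np.nonzero(m);w=plane("wrist",np.c_[xs,ys],.106,st);r=cv2.minAreaRect((w*1000).astype('float32'));print("brass",a,c,bb,r)
goto((.438,-.0095,.104),0,st)
E
```

```text
2.6
brass 8890 [510.4  35.4] [443   0 132  78] ((570.75927734375, -126.84532928466797), (57.37800216674805, 101.06301879882812), 4.317132949829102)
brass 1941 [324.8 227.8] [284 205  83  44] ((444.9988708496094, -7.3478851318359375), (24.599468231201172, 49.0261344909668), 14.575186729431152)
brass 794 [493.6 181.7] [478 163  32  38] ((471.82281494140625, -113.48396301269531), (23.637178421020508, 23.41447639465332), 9.082197189331055)
shift [-1.   0.6 52.5] spin -0.001 yaw -0.001 j6 1.44 at [ 0.4389 -0.0089  0.1565] t 2.6
```

View pics/w2.png

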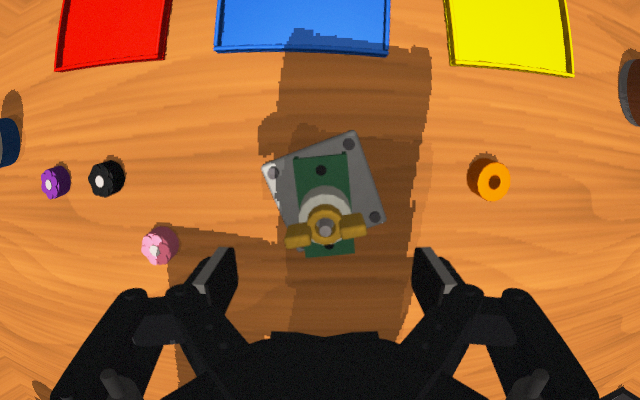

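The nut is centred under the gripper, with the stud tip at (325,229). The wing tops run from (298,239) to (356,226), so the wings are turned roughly 10°.

```bash
python3 - <<'E'
from h import *
st=robot.get_state()
print("stud",plane("wrist",(325.5,229.5),.096,st))
im=cv2.imread("pics/w2.png")[:,:,::-1].copy()
m=mask(im,(18,150,70),(32,255,255));m[:,309:344]=0;m[:, :280]=0;m[:,380:]=0;m[:200]=0
w=[]
for a,c,mm,bb in blobs(m,60): p=plane("wrist",c,.103,st)[0];w.append(p);print(a,c,bb,p)
d=w[0]-w[1];print("axis deg",np.degrees(np.arctan2(d[1],d[0]))%180,np.linalg.norm(d),(w[0]+w[1])/2)
E
```

```text
stud [[ 0.43845396 -0.00942731]]
542 [297.  235.6] [284 218  25  31] [0.437254   0.00764462]
491 [353.9 226. ] [344 213  23  26] [ 0.44341949 -0.02619522]
axis deg 100.32579959083058 0.03439692152273406 [ 0.44033674 -0.0092753 ]
```

Emit:
carry_out(plan=[[0, [0, 0, 0], -0.1], [0, [0, 0, 20], -0.17], [0, [0, 0, 40], -0.17], [0, [0, 0, 53], -0.17], [0, [0, 0, 53], -0.17], [1, [0, 0, 53], -0.17], [1, [0, 0, 53], -0.17], [1, [0, 0, 53], -0.17]])

```text
time: 3.45
position: [0.4389, -0.0087, 0.1033]
tool_rot: [0.996, 0.085, 0.001, 0.0]
force: [-0.6, -0.4, 7.6]
finger_gap: 0.0493
grip_force: 29.9
```

Emit:
carry_out(plan=[[1, [0, 0, 0], 0], [1, [0, 0, 0], 0], [1, [0, 0, 0], 0], [1, [0, 0, 0], 0], [1, [0, 0, 0], 0], [1, [0, 0, 0], 0], [1, [0, 0, 0], 0], [1, [0, 0, 0], 0]])

```text
time: 4.25
position: [0.4388, -0.0087, 0.1034]
tool_rot: [0.996, 0.085, 0.001, 0.0]
force: [-0.3, -1.8, 7.5]
finger_gap: 0.0492
grip_force: 30.0
```

```bash
python3 - <<'E'
from h import *
st,im=snap("wrist","w3");print(st["time"],st["force"],st["grip_force"])
goto((.639,.215-.028*0,.2),None,st)
th=np.radians(-5.3);print("red -28x", np.array([.641,.215])+ -.028*np.array([np.cos(th),np.sin(th)]))
E
```

```text
4.25 [-0.33114143 -1.75958961  7.52042137] 29.98386114835739
shift [ 235.3 -186.6  -96.3] spin 0 yaw 0.17 j6 1.28 at [ 0.4388 -0.0087  0.1034] t 4.2
red -28x [0.61311971 0.21758638]
```

Emit:
carry_out(plan=[[1, [0, 0, -20], 0], [1, [0, 0, -45], 0], [1, [0, 0, -70], 0], [1, [35, -24, -75], 0.06], [1, [70, -48, -75], 0.13], [1, [105, -72, -75], 0.2], [1, [140, -95, -75], 0.26], [1, [175, -118, -75], 0.26]])

```text
time: 5.1
position: [0.5918, 0.1387, 0.178]
tool_rot: [0.999, -0.046, 0.0, -0.0]
force: [0.5, -0.7, -0.1]
finger_gap: 0.0493
grip_force: 31.6
```

```bash
python3 - <<'E'
from h import *
st=robot.get_state();print(st["finger_gap"],st["force"],st["grip_force"])
goto((.669,.2124,.1),-.092,st)
E
```

```text
0.04933406717679397 [ 0.46578214 -0.69800838 -0.09287972] 31.610196232795715
shift [ 70.  -80.5  78. ] spin -0.0 yaw -0.092 j6 1.82 at [0.5918 0.1387 0.178 ] t 5.1
```

Emit:
carry_out(plan=[[1, [25, -30, 0], 0], [1, [50, -58, 20], 0], [1, [68, -80, 50], 0], [1, [68, -80, 78], 0], [1, [68, -80, 78], 0], [1, [68, -80, 78], 0], [1, [68, -80, 78], 0], [1, [68, -80, 78], 0]])

```text
time: 5.9
position: [0.6664, 0.2106, 0.1015]
tool_rot: [0.999, -0.045, 0.001, -0.0]
force: [0.4, -0.4, -0.9]
finger_gap: 0.0493
grip_force: 31.6
```

```bash
python3 - <<'E'
from h import *
st,im=snap("wrist","w4")
goto((.669,.2124,.033),-.092,st)
for c in ("red",): print(c,[o for o in tray("wrist",im,c,.015,st)][:2])
st,im=snap("scene","s4");print("can")
E
```

```text
shift [ 2.3 -1.9 68.5] spin 0.001 yaw -0.091 j6 1.9 at [0.6664 0.2106 0.1015] t 5.9
red [(np.int32(18611), [326.0, 203.2], array([662.3, 210. ]), array([148.7,  89.6]), 84.6), (np.int32(3223), [324.1, 303.4], array([595.4, 217.5]), array([97.4, 37.9]), 84.7)]
can
```

View pics/w4.png

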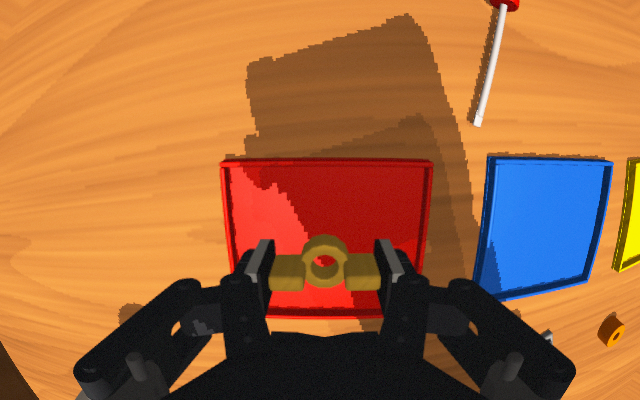

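The wing nut is held level between the pads over the red tray, with its hub at (325,262). The tray's far edge is at row 160 and its near edge at row 318. Lowering it now.

Emit:
carry_out(plan=[[1, [2, 0, 25], 0], [1, [2, 0, 50], 0], [1, [2, 0, 60], 0], [1, [2, 0, 65], 0], [1, [2, 0, 69], 0], [1, [2, 0, 70], 0], [1, [2, 0, 70], 0], [1, [2, 0, 70], 0]])

```text
time: 6.8
position: [0.6682, 0.2107, 0.0314]
tool_rot: [0.999, -0.045, 0.001, -0.0]
force: [-4.0, -1.1, 7.5]
finger_gap: 0.0493
grip_force: 32.4
```

Emit:
carry_out(plan=[[0.2, [0, 0, 0], 0], [0.2, [0, 0, 0], 0], [0.2, [0, 0, 0], 0], [0.2, [0, 0, 0], 0], [0.2, [0, 0, -15], 0], [0.2, [0, 0, -40], 0], [0.1, [0, 0, -80], 0], [0, [0, 0, -110], 0]])

```text
time: 7.6
position: [0.6682, 0.2108, 0.1427]
tool_rot: [0.999, -0.045, 0.001, -0.0]
force: [0.1, 0.8, 0.8]
finger_gap: 0.0852
grip_force: 0.0
```

```bash
python3 - <<'E'
from h import *
st,im=snap("wrist","w5")
goto((.4385,-.0095,.15),0,st)
E
```

```text
shift [-208.9  240.1   -7.9] spin -0.09 yaw -0.09 j6 1.9 at [0.6682 0.2108 0.1427] t 7.6
```

View pics/w5.png

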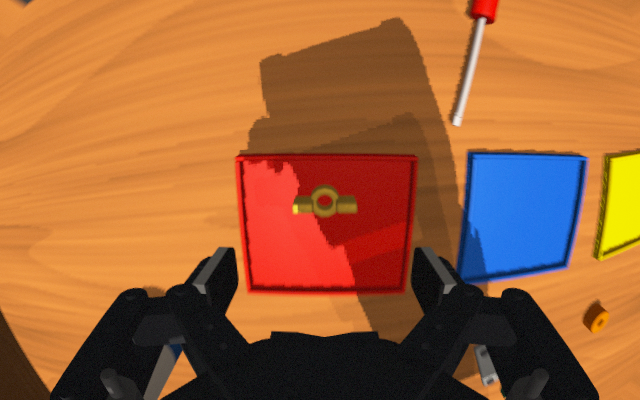

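The wing nut stands flat in the red tray at (325,203). Back to the stud.

Emit:
carry_out(plan=[[0, [-25, 29, -8], 0], [0, [-55, 63, -8], 0], [0, [-85, 98, -8], -0.04], [0, [-115, 132, -8], -0.09], [0, [-145, 166, -8], -0.09], [0, [-175, 201, -8], -0.09], [0, [-200, 230, -8], -0.09], [0, [-209, 240, -8], -0.09]])

```text
time: 8.45
position: [0.4358, -0.011, 0.148]
tool_rot: [1.0, -0.001, -0.0, 0.0]
force: [-0.1, -0.1, 0.5]
finger_gap: 0.0853
grip_force: 0.0
```

```bash
python3 - <<'E'
from h import *
st,im=snap("wrist","w6")
print(st["time"]); goto((.4385,-.0095,.078),0.1,st)
for z,nm,lo,hi in((.05,"green",(60,80,20),(95,255,255)),):
    m=mask(im,lo,hi)
    for a,c,mm,bb in blobs(m,300)[:2]: ys,xs=np.nonzero(mm);print(nm,a,c,bb,cv2.minAreaRect((plane("wrist",np.c_[xs,ys],z,st)*1000).astype('float32')))
E
```

```text
8.45
shift [ 2.7 -1.6 70. ] spin -0.102 yaw -0.002 j6 1.44 at [ 0.4358 -0.011   0.148 ] t 8.4
green 1806 [319.2 172.1] [290 150  59  54] ((459.9445495605469, -7.54075813293457), (35.83312225341797, 38.662635803222656), 5.603078365325928)
green 630 [327.6 248.8] [301 231  52  28] ((406.691162109375, -12.979822158813477), (18.906814575195312, 39.10804748535156), 8.569538116455078)
```

View pics/w6.png

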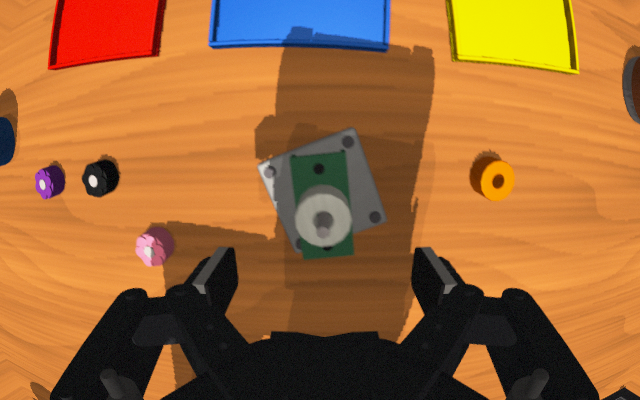

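Only the spacer, top at (323,217), and the green bracket remain on the stud. Both are in place.

Emit:
carry_out(plan=[[0, [3, -2, 0], -0.1], [0, [3, -2, 30], -0.1], [0, [3, -2, 55], -0.1], [0, [3, -2, 69], -0.1], [0, [3, -2, 69], -0.1], [1, [3, -2, 69], -0.1], [1, [3, -2, 69], -0.1], [1, [3, -2, 69], -0.1]])

```text
time: 9.3
position: [0.4415, -0.0075, 0.0791]
tool_rot: [0.999, 0.05, 0.001, 0.0]
force: [0.1, 0.1, -0.2]
finger_gap: 0.044
grip_force: 0.0
```

Emit:
carry_out(plan=[[1, [0, 0, 0], 0], [1, [0, 0, 0], 0], [1, [0, 0, 0], 0], [1, [0, 0, -5], 0], [1, [0, 0, -10], 0], [1, [0, 0, -15], 0], [1, [0, 0, -20], 0], [1, [0, 0, -20], 0]])

```text
time: 10.1
position: [0.4413, -0.0076, 0.099]
tool_rot: [0.999, 0.05, 0.001, 0.0]
force: [0.2, -0.3, -1.1]
finger_gap: 0.0369
grip_force: 30.1
```

```bash
python3 - <<'E'
from h import *
st,im=snap("side","d7")
print(st["force"]);b=np.array([.63,.0137]);th=np.radians(-3.1);t=b+.027*np.array([np.cos(th),np.sin(th)]);print(t)
goto((*t,.12),th,st)
cv2.imwrite("pics/d7c.png",cv2.resize(im[150:270,280:400,::-1],(480,480),interpolation=2))
E
```

```text
[ 0.20632162 -0.28949134 -1.13682066]
[0.65696049 0.01223987]
shift [216.6   1.8 -20.7] spin 0.154 yaw 0.1 j6 1.35 at [ 0.4413 -0.0076  0.099 ] t 10.1
```

View pics/d7c.png

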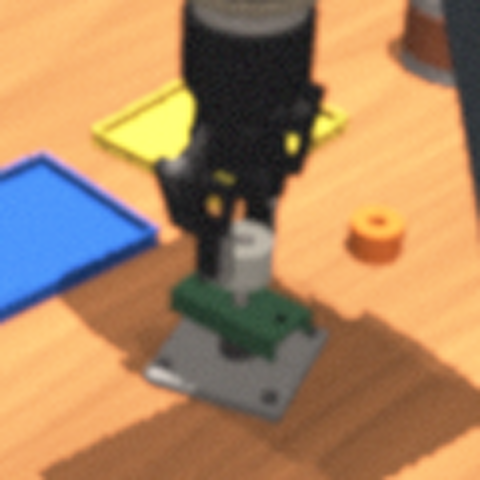

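The spacer hangs level, free of the bracket, which stayed in place. Carrying on to the blue tray.

Emit:
carry_out(plan=[[1, [0, 0, -20], 0], [1, [0, 0, -42], 0], [1, [30, 0, -50], 0], [1, [70, 0, -50], 0.08], [1, [110, 0, -50], 0.15], [1, [150, 1, -50], 0.15], [1, [190, 2, -50], 0.15], [1, [213, 2, -50], 0.15]])

```text
time: 10.95
position: [0.6551, 0.0119, 0.1477]
tool_rot: [1.0, -0.025, 0.0, -0.0]
force: [-1.2, 0.7, -0.4]
finger_gap: 0.0367
grip_force: 30.3
```

```bash
python3 - <<'E'
from h import *
st,im=snap("wrist","w8")
print(st["force"],st["finger_gap"]);
goto((.657,.0122,.032),-.054,st)
print([o for o in tray("wrist",im,"blue",.015,st)][:2])
E
```

```text
[-1.22510762  0.66350726 -0.39687099] 0.03669621418767922
shift [  1.8  -0.4 115.7] spin 0.004 yaw -0.05 j6 1.57 at [0.6551 0.0119 0.1477] t 10.9
[(np.int32(15750), [329.6, 195.6], array([637.9,   9.1]), array([147.9, 115.1]), 87.0)]
```

Emit:
carry_out(plan=[[1, [2, 0, 35], 0], [1, [2, 0, 70], 0], [1, [2, 0, 95], 0], [1, [2, 0, 105], 0], [1, [2, 0, 110], 0], [1, [2, 0, 113], 0], [1, [2, 0, 115], 0], [1, [2, 0, 115], 0]])

```text
time: 11.8
position: [0.6554, 0.0115, 0.0341]
tool_rot: [1.0, -0.025, 0.001, 0.0]
force: [-0.4, -0.0, -0.6]
finger_gap: 0.0367
grip_force: 30.3
```

Emit:
carry_out(plan=[[0.3, [0, 0, 0], 0], [0.3, [0, 0, 0], 0], [0.3, [0, 0, 0], 0], [0.3, [0, 0, 0], 0], [0.3, [0, 0, -15], 0], [0.3, [0, 0, -40], 0], [0.1, [0, 0, -80], 0], [0, [0, 0, -110], 0]])

```text
time: 12.6
position: [0.6555, 0.0116, 0.1466]
tool_rot: [1.0, -0.025, 0.001, 0.0]
force: [1.2, -0.2, 0.8]
finger_gap: 0.0851
grip_force: 0.0
```

```bash
python3 - <<'E'
from h import *
st,im=snap("wrist","w9")
goto((.4385,-.0095,.14),.1,st)
E
```

```text
shift [-215.6   31.9    6.1] spin -0.15 yaw -0.05 j6 1.57 at [0.6555 0.0116 0.1466] t 12.6
```

View pics/w9.png

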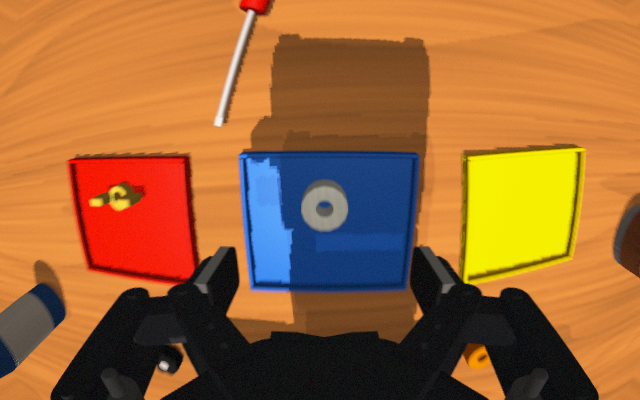

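The silver spacer stands in the blue tray at (325,207), beside free space. Next, the bracket.

Emit:
carry_out(plan=[[0, [-40, 6, 0], -0.05], [0, [-80, 12, 0], -0.1], [0, [-120, 18, 0], -0.15], [0, [-160, 24, 0], -0.15], [0, [-200, 30, 0], -0.15], [0, [-216, 32, 2], -0.15], [0, [-216, 32, 4], -0.15], [0, [-216, 32, 6], -0.15]])

```text
time: 13.45
position: [0.4388, -0.0097, 0.138]
tool_rot: [0.999, 0.05, 0.001, 0.0]
force: [0.5, 0.4, -0.1]
finger_gap: 0.0856
grip_force: 0.0
```

```bash
python3 - <<'E'
from h import *
st,im=snap("wrist","w10")
m=mask(im,(60,80,20),(95,255,255));ys,xs=np.nonzero(max(blobs(m,300),key=lambda b:b[0])[2])
r=cv2.minAreaRect((plane("wrist",np.c_[xs,ys],.05,st)*1000).astype('float32'));print(r)
goto((r[0][0]/1e3,r[0][1]/1e3,.061),.1,st)
E
```

```text
((438.5202941894531, -8.821876525878906), (80.3212890625, 39.20604705810547), 5.256462574005127)
shift [-0.4 -0.9 77. ] spin -0.0 yaw 0.1 j6 1.34 at [ 0.4388 -0.0097  0.138 ] t 13.4
```

Emit:
carry_out(plan=[[0, [0, -1, 30], 0], [0, [0, -1, 60], 0], [0, [0, -1, 77], 0], [0, [0, -1, 77], 0], [0, [0, -1, 77], 0], [1, [0, -1, 77], 0], [1, [0, -1, 77], 0], [1, [0, -1, 77], 0]])

```text
time: 14.3
position: [0.4381, -0.0086, 0.061]
tool_rot: [0.999, 0.05, 0.001, 0.0]
force: [0.6, -0.0, -0.2]
finger_gap: 0.0443
grip_force: 0.0
```

Emit:
carry_out(plan=[[1, [0, 0, 0], 0], [1, [0, 0, 0], 0], [1, [0, 0, 0], 0], [1, [0, 0, -5], 0], [1, [0, 0, -10], 0], [1, [0, 0, -20], 0], [1, [0, 0, -30], 0], [1, [0, 0, -30], 0]])

```text
time: 15.1
position: [0.4383, -0.0086, 0.0918]
tool_rot: [0.999, 0.05, 0.001, 0.0]
force: [-0.1, 0.1, -1.2]
finger_gap: 0.0393
grip_force: 30.5
```

```bash
python3 - <<'E'
from h import *
st,im=snap("side","d11")
print(st["force"]);goto((.628,-.192,.15),np.radians(3.8),st)
cv2.imwrite("pics/d11c.png",cv2.resize(im[150:270,280:400,::-1],(480,480),interpolation=2))
E
```

```text
[-0.0993254   0.13789875 -1.17077729]
shift [170.6 201.4 -57.7] spin 0.034 yaw 0.1 j6 1.34 at [ 0.4383 -0.0086  0.0918] t 15.1
```

View pics/d11c.png

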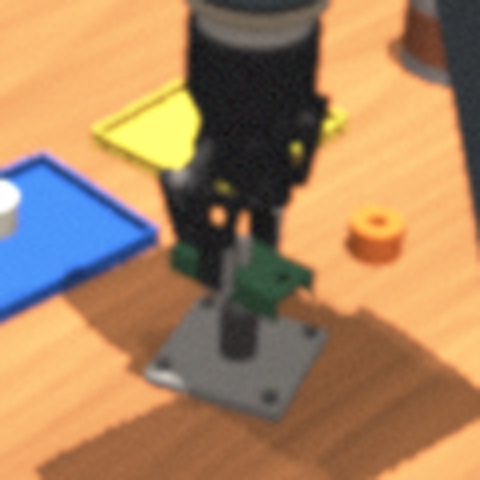

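The bracket is held level and has risen up the stud. Lift clear and go to yellow.

Emit:
carry_out(plan=[[1, [0, 0, -25], 0], [1, [0, 0, -50], 0], [1, [10, 12, -60], 0], [1, [35, 41, -60], 0.03], [1, [65, 77, -60], 0.03], [1, [95, 112, -60], 0.03], [1, [125, 148, -60], 0.03], [1, [150, 177, -60], 0.03]])

```text
time: 15.95
position: [0.6057, -0.1716, 0.1498]
tool_rot: [0.999, 0.035, -0.0, -0.0]
force: [0.2, 1.5, -0.7]
finger_gap: 0.0394
grip_force: 31.1
```

Emit:
carry_out(plan=[[1, [10, 12, 0], 0], [1, [20, 24, 0], 0], [1, [20, 24, 20], 0], [1, [20, 24, 40], 0], [1, [20, 24, 60], 0], [1, [20, 24, 60], 0], [1, [20, 24, 60], 0], [1, [20, 24, 60], 0]])

```text
time: 16.75
position: [0.6266, -0.1924, 0.0914]
tool_rot: [0.999, 0.035, 0.001, 0.0]
force: [1.2, 0.3, -1.4]
finger_gap: 0.0393
grip_force: 31.1
```

```bash
python3 - <<'E'
from h import *
st,im=snap("wrist","w12")
print(st["force"],st["finger_gap"]);
goto((.628,-.192,.032),np.radians(3.8),st)
print([o for o in tray("wrist",im,"yellow",.015,st)][:2])
E
```

```text
[ 1.1546717   0.34335786 -1.38348065] 0.03932717927453056
shift [ 1.3 -0.4 59.4] spin 0.004 yaw 0.07 j6 1.13 at [ 0.6266 -0.1924  0.0914] t 16.8
[(np.int32(1518), [410.5, 239.3], array([ 616. , -250.1]), array([63.9, 23.6]), 4.0), (np.int32(1263), [233.1, 146.6], array([ 667.2, -133.1]), array([45. , 27.2]), 12.5)]
```

View pics/w12.png

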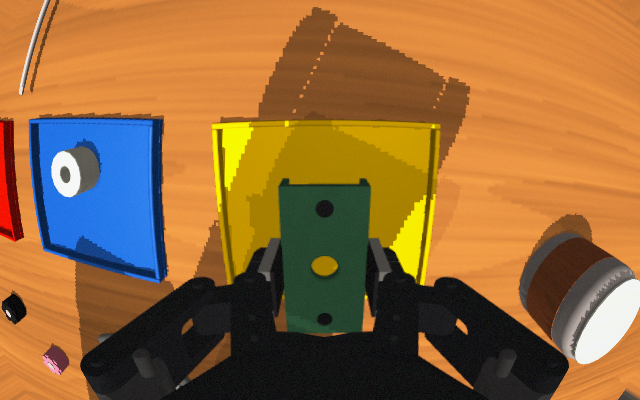

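The bracket is held level and centred over the yellow tray, with its hole at (325,266). Lowering it now.

Emit:
carry_out(plan=[[1, [0, 0, 25], 0], [1, [0, 0, 42], 0], [1, [0, 0, 50], 0], [1, [0, 0, 55], 0], [1, [0, 0, 58], 0], [1, [0, 0, 60], 0], [1, [0, 0, 60], 0], [1, [0, 0, 60], 0]])

```text
time: 17.6
position: [0.6263, -0.1924, 0.0321]
tool_rot: [0.999, 0.035, 0.0, 0.0]
force: [-6.4, 2.2, 10.9]
finger_gap: 0.0395
grip_force: 32.5
```

Emit:
carry_out(plan=[[0.3, [0, 0, 0], 0], [0.3, [0, 0, 0], 0], [0.3, [0, 0, 0], 0], [0.3, [0, 0, 0], 0], [0.3, [0, 0, -15], 0], [0.3, [0, 0, -40], 0], [0.1, [0, 0, -80], 0], [0, [0, 0, -100], 0]])

```text
time: 18.4
position: [0.6272, -0.1927, 0.1346]
tool_rot: [0.999, 0.035, 0.002, 0.001]
force: [-0.1, -0.4, 0.5]
finger_gap: 0.0848
grip_force: 0.0
```

```bash
python3 - <<'E'
from h import *
st,im=snap("wrist","w13")
m=mask(im,(60,80,20),(95,255,255));ys,xs=np.nonzero(max(blobs(m,300),key=lambda b:b[0])[2])
print(cv2.minAreaRect((plane("wrist",np.c_[xs,ys],.021,st)*1000).astype('float32')))
print(tray("wrist",im,"yellow",.015,st)[:1])
goto((.4535,-.166,.12),0,st)
E
```

```text
((626.5072631835938, -192.09408569335938), (79.77288818359375, 39.034000396728516), 4.010279178619385)
[(np.int32(2141), [390.3, 231.9], array([ 614.2, -242. ]), array([77.5, 42.4]), 4.0)]
shift [-171.5  -38.8   13.9] spin 0.07 yaw 0.07 j6 1.13 at [ 0.6272 -0.1927  0.1346] t 18.4
```

Emit:
carry_out(plan=[[0, [-30, -7, 0], 0.03], [0, [-65, -15, 0], 0.07], [0, [-100, -23, 0], 0.07], [0, [-135, -31, 0], 0.07], [0, [-165, -37, 0], 0.07], [0, [-172, -39, 0], 0.07], [0, [-172, -39, 0], 0.07], [0, [-172, -39, 0], 0.07]])

```text
time: 19.25
position: [0.453, -0.1658, 0.1308]
tool_rot: [1.0, -0.0, 0.001, 0.0]
force: [0.3, -0.1, 0.6]
finger_gap: 0.0855
grip_force: 0.0
```

```bash
python3 - <<'E'
from h import *
st,im=snap("wrist","w14")
for a,c,m,bb in blobs(mask(im,(8,220,190),(20,255,255)),300)[:4]:
    ys,xs=np.nonzero(m);p=plane("wrist",np.c_[xs,ys],.026,st)*1000;print(a,c,bb,cv2.minEnclosingCircle(p.astype('float32')))
goto((.4535,-.166,.030),0,st)
E
```

```text
shift [  0.3   0.2 100.8] spin -0.0 yaw -0.0 j6 1.12 at [ 0.453  -0.1658  0.1308] t 19.2
```

View pics/w14.png

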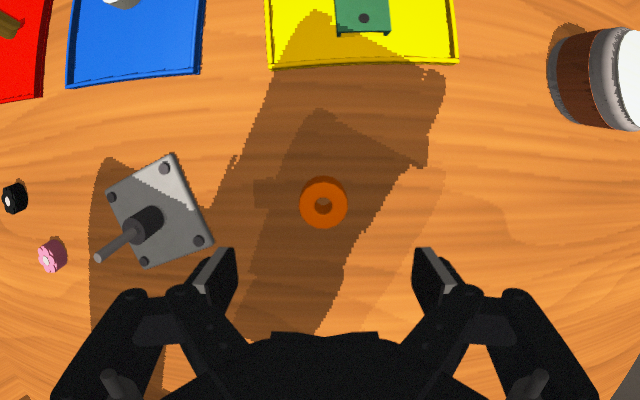

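The orange spacer is at (323,202), in shadow between the open jaws. The stand is bare.

```bash
python3 - <<'E'
from h import *
st=robot.get_state();p=plane("wrist",(323.5,204),.026,st)[0];print(p);goto((*p,.030),0,st)
th=np.radians(-3.1);t=np.array([.63,.0137])-.029*np.array([np.cos(th),np.sin(th)]);print(t)
E
```

```text
[ 0.45549313 -0.16502207]
shift [  2.3  -0.8 100.6] spin -0.0 yaw -0.0 j6 1.12 at [ 0.4531 -0.1657  0.1306] t 19.3
[0.60104244 0.01526829]
```

Emit:
carry_out(plan=[[0, [2, -1, 40], 0], [0, [2, -1, 80], 0], [0, [2, -1, 100], 0], [0, [2, -1, 100], 0], [0, [2, -1, 100], 0], [1, [2, -1, 100], 0], [1, [2, -1, 100], 0], [1, [2, -1, 100], 0]])

```text
time: 20.1
position: [0.4543, -0.1646, 0.0311]
tool_rot: [1.0, -0.0, 0.001, 0.0]
force: [0.3, 0.9, -0.2]
finger_gap: 0.044
grip_force: 0.0
```

Emit:
carry_out(plan=[[1, [0, 0, 0], 0], [1, [0, 0, 0], 0], [1, [0, 0, 0], 0], [1, [0, 0, -15], 0], [1, [0, 0, -45], 0], [1, [0, 0, -80], 0], [1, [0, 0, -110], 0], [1, [0, 0, -110], 0]])

```text
time: 20.9
position: [0.4554, -0.1651, 0.1439]
tool_rot: [1.0, -0.0, 0.003, 0.001]
force: [0.5, 0.2, -1.5]
finger_gap: 0.0378
grip_force: 30.4
```

```bash
python3 - <<'E'
from h import *
goto((.601,.0153,.14),-.054)
E
```

```text
shift [ 145.5 -180.4    4.3] spin 0.054 yaw -0.0 j6 1.13 at [ 0.4554 -0.1651  0.1439] t 20.9
```

Emit:
carry_out(plan=[[1, [20, -25, 0], 0], [1, [45, -55, 0], 0.02], [1, [70, -87, 0], 0.05], [1, [95, -118, 0], 0.05], [1, [120, -149, 0], 0.05], [1, [140, -173, 0], 0.05], [1, [145, -180, 0], 0.05], [1, [145, -180, 0], 0.05]])

```text
time: 21.7
position: [0.5986, 0.0163, 0.1393]
tool_rot: [1.0, -0.024, -0.001, 0.0]
force: [-0.3, -0.3, -0.6]
finger_gap: 0.0376
grip_force: 30.4
```

```bash
python3 - <<'E'
from h import *
st,im=snap("wrist","w15")
goto((.601,.0153,.0352),-.054,st);print(st["finger_gap"])
for a,c,m,bb in blobs(mask(im,(0,0,90),(179,60,255)),300)[:4]:
    p=plane("wrist",c,.03,st);print(a,c,bb,p)
E
```

```text
shift [  2.5   0.9 104.1] spin 0.005 yaw -0.049 j6 1.57 at [0.5986 0.0163 0.1393] t 21.7
0.037575741392872175
1810 [327.2 135.8] [302 111  51  50] [[0.65109898 0.01185358]]
1779 [ 14.8 288.5] [  0 257  38  72] [[0.48960118 0.47020956]]
1015 [343.8 323.3] [302 306  71  30] [[0.48340058 0.00403814]]
403 [226.   28.4] [214   0  26  57] [[0.73898564 0.08302989]]
```

View pics/w15.png

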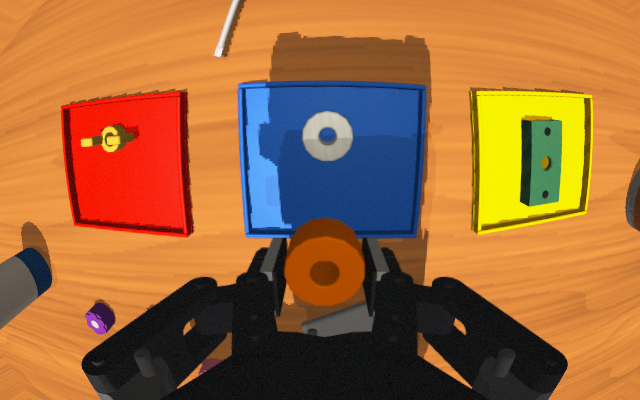

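All three placed parts lie flat in their trays. The orange spacer is held at (325,270), with the silver one ahead at (327,136) and clear of it. Lowering it now.

Emit:
carry_out(plan=[[1, [2, 0, 35], 0], [1, [2, 0, 70], 0], [1, [2, 0, 90], 0], [1, [2, 0, 98], 0], [1, [2, 0, 102], 0], [1, [2, 0, 104], 0], [1, [2, 0, 104], 0], [1, [2, 0, 104], 0]])

```text
time: 22.55
position: [0.6013, 0.0154, 0.0372]
tool_rot: [1.0, -0.025, 0.001, 0.0]
force: [-0.9, -0.0, 0.4]
finger_gap: 0.0374
grip_force: 30.4
```

Emit:
carry_out(plan=[[0.3, [0, 0, 0], 0], [0.3, [0, 0, 0], 0], [0.3, [0, 0, 0], 0], [0.3, [0, 0, 0], 0], [0.3, [0, 0, -15], 0], [0.3, [0, 0, -40], 0], [0.1, [0, 0, -80], 0], [0, [0, 0, -110], 0]])

```text
time: 23.35
position: [0.6012, 0.0155, 0.1494]
tool_rot: [1.0, -0.025, 0.001, 0.0]
force: [0.1, 0.4, -0.0]
finger_gap: 0.0848
grip_force: 0.0
```

```bash
python3 - <<'E'
from h import *
goto((.4565,.212,.13),0)
E
```

```text
shift [-154.4 -189.    19.1] spin -0.05 yaw -0.05 j6 1.57 at [0.6012 0.0155 0.1494] t 23.4
```

Emit:
carry_out(plan=[[0, [-25, -30, 0], -0.05], [0, [-52, -64, 0], -0.05], [0, [-80, -98, 0], -0.05], [0, [-107, -132, 0], -0.05], [0, [-135, -165, 0], -0.05], [0, [-150, -183, 0], -0.05], [0, [-154, -189, 0], -0.05], [0, [-154, -189, 0], -0.05]])

```text
time: 24.15
position: [0.4566, 0.2125, 0.1471]
tool_rot: [1.0, 0.001, 0.001, -0.0]
force: [0.2, -0.2, -0.8]
finger_gap: 0.0853
grip_force: 0.0
```

```bash
python3 - <<'E'
from h import *
st,im=snap("wrist","w16");goto((.4565,.212,.03),0,st)
for nm,lo,hi in(("purple",(125,80,60),(155,255,255)),("pink",(156,50,100),(179,255,255)),("black",(0,0,0),(179,255,50)),("can",(100,100,40),(125,255,255))):
    for a,c,m,bb in blobs(mask(im,lo,hi),200)[:4]:
        if c[1]<280:print(nm,a,c,bb,plane("wrist",c,.02,st))
E
```

```text
shift [ -0.2   0.5 117.1] spin 0.001 yaw 0.001 j6 1.91 at [0.4566 0.2125 0.1471] t 24.1
purple 1198 [216.4 198. ] [196 177  42  44] [[0.45708782 0.30496361]]
pink 1154 [379.5 270.5] [360 250  40  43] [[0.38893744 0.16246311]]
black 869 [323.2 191.8] [298 174  41  45] [[0.46251816 0.21360089]]
black 486 [541.9 216.5] [530 204  29  30] [[ 0.43831881 -0.00728976]]
black 459 [635.6  64.5] [630  36  10  62] [[ 0.62345012 -0.15751828]]
can 8504 [528.3  46.5] [465   0 123 103] [[0.60049146 0.02810809]]
can 4064 [ 20.6 163.3] [  0 113  48 106] [[0.49997105 0.57688258]]
can 1046 [124.1 136.1] [102 107  36  66] [[0.5156493  0.39530285]]
```

View pics/w16.png

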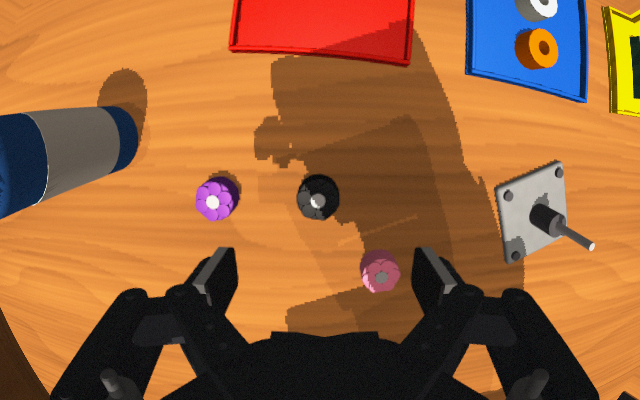

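The black knob is at (318,197), with its insert at (316,202), between the jaws. Purple at (216,198) and pink at (380,271) stand clear of the finger path. The silver and orange spacers sit side by side in the blue tray.

```bash
python3 - <<'E'
from h import *
st=robot.get_state();p=plane("wrist",(316.5,201.5),.024,st)[0];print(p);goto((*p,.030),0,st)
E
```

```text
[0.45597108 0.21832932]
shift [ -1.2  -6.5 116.9] spin 0.0 yaw 0.0 j6 1.91 at [0.4571 0.2118 0.1469] t 24.2
```

Emit:
carry_out(plan=[[0, [-1, -5, 40], 0], [0, [-1, -5, 80], 0], [0, [-1, -5, 110], 0], [0, [-1, -5, 116], 0], [0, [-1, -5, 116], 0], [1, [-1, -5, 116], 0], [1, [-1, -5, 116], 0], [1, [-1, -5, 116], 0]])

```text
time: 25.0
position: [0.4562, 0.2172, 0.0315]
tool_rot: [1.0, -0.0, 0.001, -0.0]
force: [-0.8, 0.7, -0.4]
finger_gap: 0.0438
grip_force: 0.0
```

Emit:
carry_out(plan=[[1, [0, 0, 0], 0], [1, [0, 0, 0], 0], [1, [0, 0, 0], 0], [1, [0, 0, -15], 0], [1, [0, 0, -45], 0], [1, [0, 0, -80], 0], [1, [0, 0, -100], 0], [1, [0, 0, -100], 0]])

```text
time: 25.8
position: [0.4568, 0.2175, 0.1332]
tool_rot: [1.0, 0.0, 0.002, -0.001]
force: [0.1, 0.3, -1.5]
finger_gap: 0.0348
grip_force: 30.5
```

```bash
python3 - <<'E'
from h import *
goto((.610,.218,.13),-.09)
E
```

```text
shift [153.2  -0.5   3.9] spin 0.09 yaw 0.0 j6 1.92 at [0.4568 0.2175 0.1332] t 25.8
```

Emit:
carry_out(plan=[[1, [30, 0, 0], 0], [1, [65, 0, 0], 0.04], [1, [100, 0, 0], 0.09], [1, [135, 0, 0], 0.09], [1, [153, 0, 0], 0.09], [1, [153, 0, 0], 0.09], [1, [153, 0, 0], 0.09], [1, [153, 0, 0], 0.09]])

```text
time: 26.6
position: [0.6073, 0.217, 0.1297]
tool_rot: [0.999, -0.045, -0.001, 0.0]
force: [-0.7, -0.6, 0.0]
finger_gap: 0.035
grip_force: 30.5
```

```bash
python3 - <<'E'
from h import *
st=robot.get_state();goto((.610,.218,.0355),-.09,st);print(st["finger_gap"],st["force"])
E
```

```text
shift [ 2.7 -1.3 94.2] spin 0.0 yaw -0.09 j6 1.93 at [0.6073 0.217  0.1297] t 26.6
0.034974998289960396 [-0.65888349 -0.62052675  0.00804649]
```

Emit:
carry_out(plan=[[1, [2, 0, 35], 0], [1, [2, 0, 65], 0], [1, [2, 0, 82], 0], [1, [2, 0, 89], 0], [1, [2, 0, 93], 0], [1, [2, 0, 95], 0], [1, [2, 0, 95], 0], [1, [2, 0, 95], 0]])

```text
time: 27.4
position: [0.611, 0.2169, 0.0362]
tool_rot: [0.999, -0.045, 0.001, -0.0]
force: [0.6, -0.7, -0.1]
finger_gap: 0.0352
grip_force: 30.6
```

Emit:
carry_out(plan=[[0.3, [0, 0, 0], 0], [0.3, [0, 0, 0], 0], [0.3, [0, 0, 0], 0], [0.3, [0, 0, 0], 0], [0.3, [0, 0, -15], 0], [0.3, [0, 0, -40], 0], [0.1, [0, 0, -80], 0], [0, [0, 0, -120], 0]])

```text
time: 28.2
position: [0.6103, 0.2167, 0.1575]
tool_rot: [0.999, -0.045, -0.0, 0.0]
force: [0.3, -0.2, 0.4]
finger_gap: 0.085
grip_force: 0.0
```

Emit:
carry_out(plan=[[0, [-20, 20, -20], 0], [0, [-40, 40, -40], 0], [0, [-65, 70, -50], 0], [0, [-90, 100, -50], 0], [0, [-100, 120, -50], 0], [0, [-100, 120, -50], 0], [0, [-100, 120, -50], 0], [0, [-100, 120, -50], 0]])

```text
time: 29.0
position: [0.5007, 0.1068, 0.2058]
tool_rot: [0.999, -0.045, 0.0, -0.0]
force: [-0.6, 0.1, 0.8]
finger_gap: 0.0855
grip_force: 0.0
```

```bash
python3 - <<'E'
from h import *
st,im=snap("wrist","w17");print(st["time"],st["position"])
E
```

```text
29.0 [0.50068367 0.10676021 0.20579501]
```

View pics/w17.png

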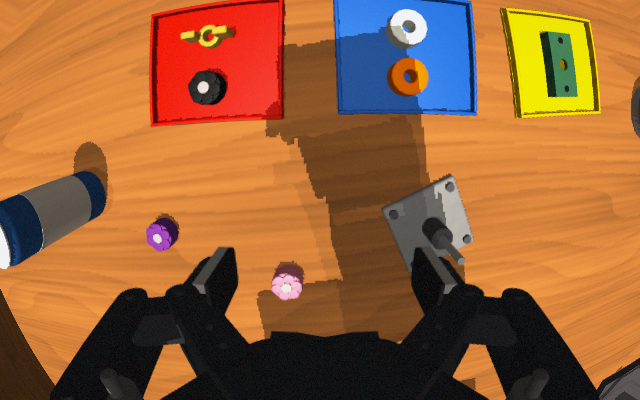

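All five parts stand upright in their trays: nuts at (208,36) and (207,88), spacers at (408,28) and (408,76), bracket at (560,64). The can is still standing and the gripper is clear.

```bash
python3 -c "
from workcell import robot
print(robot.job_done())"
```

```text
the job is handed in; nothing more can be done
None
```

The stud is stripped in order, all five parts stand upright in their trays, the spray can was left alone, and the job was handed in at about 29 s; no verdict was returned.

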